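# Draw out the tray with the hook, load the bobbins, close it

## Task

Take the draw hook from its mat, put its tip through the finger hole in the front of the drawer unit's tray and pull the tray all the way out with it. Lift every wound bobbin off its post and lay it in the tray, push the tray fully home again, and leave the hook standing upright on its mat. Do not disturb the two sample jars beside the work, the stopwatch or the tape roll.

Things in the scene. Friction and masses are not known exactly. Their poses are not given: they have to be found in the camera images.
- hook: Draw hook standing on the mat. Foot: dark steel plate 84 (x) x 50 (y) x 6 mm (z); on it a black handle block 80 (x) x 22 (y) mm, top 42 mm above the underside, gripped across its 22 mm. Origin at the centre of the underside, z up. A steel rod, 6 mm thick, leaves the handle at 30 mm height along +x and is bent straight down at x = 100 mm (outermost 103 mm), lowest 14 mm above the underside. 0.16 kg
- hook_tip (a point): Centre of the hook's bent-down tip: at x = 100 mm, height 17 mm in the hook's frame (3 mm above the tip's lowest point)
- hook_mat: Cork mat, 180 (x) x 100 (y) x 3 mm, fixed to the worktop, the hook's place. Origin at the centre of its underside, z up
- drawer_unit: White sheet-metal drawer unit, fixed, 280 deep (x) x 134 wide (y) x 76 mm high; origin under the middle of its front face, the front looks along its -x (roughly to the robot's right). z up
- tray (a joint): Slide of the tray in the drawer unit: 0 = fully home, 0.255 m = fully out at its stop, moving along the unit's -x. About 1.5 N of friction, stays where it is left
- tray_hole (a point): Centre of the finger hole, on the outer face of the tray's front panel, 44 mm above the worktop; axes as the drawer unit's (x points into the unit), moves with the tray. The hole is 34 mm wide and 34 mm high and goes right through the panel. The panel is 6 mm thick, 134 mm wide and reaches from 9 to 72 mm above the worktop; the space behind it is open down to the tray floor
- tray_floor (a point): Centre of the tray's inner floor, 12 mm above the worktop, 134 mm along x behind tray_hole; axes as the drawer unit's. The floor inside measures 256 mm (x) x 112 mm (y); side and back walls rise 23 mm above it, the front panel 60 mm. When the tray is fully out practically all of the floor lies in front of the unit
- post_stand: Fixed aluminium base 75 (x) x 310 (y) x 10 mm, origin at the centre of its underside, with four upright steel posts of 12 mm diameter at x = 0, y = -117, -39, 39 and 117 mm, each rising to 84 mm above the worktop from a round boss of 34 mm diameter whose top is 24 mm above the worktop. Behind it, from x = 0.57 m on, stands a calorimeter 150 mm high
- bobbin0: Wound bobbin (copper wire on a grey former): square, 54 x 54 mm over its flanges and wound nearly flush with them, total height 34 mm (z), square through-bore of 24 mm along z. Origin at the centre of its lower flange's underside. At the start it stands on the boss of one of the posts, the post through its bore, turned by up to 0.35 rad from the stand. 0.07 kg. May be absent
- bobbin1: Wound bobbin (copper wire on a grey former): square, 54 x 54 mm over its flanges and wound nearly flush with them, total height 34 mm (z), square through-bore of 24 mm along z. Origin at the centre of its lower flange's underside. At the start it stands on the boss of one of the posts, the post through its bore, turned by up to 0.35 rad from the stand. 0.07 kg. May be absent
- bobbin2: Wound bobbin (copper wire on a grey former): square, 54 x 54 mm over its flanges and wound nearly flush with them, total height 34 mm (z), square through-bore of 24 mm along z. Origin at the centre of its lower flange's underside. At the start it stands on the boss of one of the posts, the post through its bore, turned by up to 0.35 rad from the stand. 0.07 kg. May be absent
- bobbin3: Wound bobbin (copper wire on a grey former): square, 54 x 54 mm over its flanges and wound nearly flush with them, total height 34 mm (z), square through-bore of 24 mm along z. Origin at the centre of its lower flange's underside. At the start it stands on the boss of one of the posts, the post through its bore, turned by up to 0.35 rad from the stand. 0.07 kg. May be absent
- jar0: Bystander: sample jar with a red screw cap, 68 mm diameter, 100 mm high, origin at the centre of its underside
- jar2: Bystander: small sample jar with grey contents and a white cap, 54 mm diameter, 75 mm high, origin at the centre of its underside
- stopwatch: Bystander: black stopwatch, 70 x 58 x 18 mm, lying flat, origin at the centre of its underside
- tape_roll: Bystander: roll of masking tape lying flat, 82 mm diameter, 24 mm high, origin at the centre of its underside

How it is judged (in metres and radians):
On the way:
1. the tray has been pulled out at least 220 mm with the hook's tip through its finger hole (value of joint tray above 0.22 m and x of hook_tip in the frame of tray_hole between 0.004 and 0.04 m and y of hook_tip in the frame of tray_hole between -0.017 and 0.017 m), for 0.2 s.
At the end, for the whole second after the job is handed in: The tray is home (within 6 mm of shut), every bobbin present lies at rest inside the tray, and the hook stands upright at rest on the mat (its origin within the mat, 20 mm or more from the short edges and 5 mm or more from the long ones) (value of joint tray below 0.006 m and x of bobbin0 in the frame of tray_floor between -0.129 and 0.129 m and y of bobbin0 in the frame of tray_floor between -0.058 and 0.058 m and z of bobbin0 in the frame of tray_floor between -0.01 and 0.04 m and linear speed of each of bobbin0, bobbin1, bobbin2, bobbin3, hook below 0.03 m/s and x of bobbin1 in the frame of tray_floor between -0.129 and 0.129 m and y of bobbin1 in the frame of tray_floor between -0.058 and 0.058 m and z of bobbin1 in the frame of tray_floor between -0.01 and 0.04 m and x of bobbin2 in the frame of tray_floor between -0.129 and 0.129 m and y of bobbin2 in the frame of tray_floor between -0.058 and 0.058 m and z of bobbin2 in the frame of tray_floor between -0.01 and 0.04 m and x of bobbin3 in the frame of tray_floor between -0.129 and 0.129 m and y of bobbin3 in the frame of tray_floor between -0.058 and 0.058 m and z of bobbin3 in the frame of tray_floor between -0.01 and 0.04 m and x of hook in the frame of hook_mat between -0.07 and 0.07 m and y of hook in the frame of hook_mat between -0.045 and 0.045 m and height (world z) of hook below 0.012 m and angle between hook's own z axis and vertical below 0.2 rad); the robot touches nothing.
It fails at once if a bystander (either sample jar, stopwatch or tape roll) is moved more than 30 mm (distance of any of jar0, jar2, stopwatch, tape_roll from where it was at the start of the episode above 0.03 m).
Of bobbin0, bobbin1, bobbin2, bobbin3 only 3 to 4 are there at a start; the rules pass over those that are not, and their reading is None.
At some moment in a run one of hook may be knocked a few centimetres aside while the robot is not near it.
Once in a run the grip may slacken for a moment while it holds something.
It also fails if it takes over 210 s, if anything falls off the work surface, if the arm or the gripper's body presses on something with over 40 N, if the wrist force passes 120 N, or if a joint passes its speed limit or range.

## Robot

A 6-joint arm with a two-finger parallel gripper is mounted at the origin on a cart in front of the work surface, level with it; the furniture and walls round the work are solid. World frame = base frame: x ahead of the robot, y to its left, z up, the work surface at z = 0. Lengths are in mm, angles in rad, forces in N, time in s.
With the tool pointing down it reaches from about 200 to 875 mm from the base axis. Payload 3.4 kg.
Tool frame: the origin (TCP) lies at the very end of the fingers, on their centre line; the grasp point (between the pads) lies r.grasp_offset behind it (r.grasp_offset is the distance from the TCP to the grasp point, in mm); z points along the fingers, y is the line along which they close (so a half turn about z gives the same grasp; the last joint's range is limited). The gripper opens to 94 mm and grips with 3 to 60 N. Pads are 16 mm wide; open, the fingers measure 119 mm over their backs; the gripper's body (75 mm by 177 mm) begins 78 mm behind the grasp point.
Start: joints at [-1.255, 0.276, 1.505, -0, 1.361, -0.121], TCP at [243.253, -521.05, 205.493] pointing down, gripper open.
Joint ranges: [-2.89, 2.89], [-0.75, 2.08], [0.22, 2.7], [-1.18, 4.32], [0.11, 2.71], [-2.7, 2.7]. Speed limits (rad/s): [2.57, 2.57, 3.14, 3.14, 3.14, 3.14].

## Interface

Orientations are given as a unit quaternion [w, x, y, z].
In Python, from station import r, optics, order gives the robot as it stands.
- The arm moves only by the shell command python3 -m pendant 'ROWS'. ROWS is JSON, a list of rows, each a list of 7 numbers: the turn, a rotation vector about the world's x, y, z in units of 6 degrees (1.0 is 6 degrees), then the shift along the world's x, y, z in m, then the opening, from -1 (shut) to 1 (fully open). A call has 1 to 5 rows; each row is the pose to reach, as a shift and turn from the pose commanded when the call began; what a row does not reach only later rows make up. A row lasts 1/10 s, in which the tool goes at most 50 mm and 8.59 degrees, less where a joint would pass 70% of its speed; a pose out of reach is approached as far as the arm can. A call with a gripper value outside its range is refused whole. The fingers move at their own pace and stop on an object; the grip force is fixed at half the most. Time passes only in rows, so rows that repeat a pose let the fingers close. It gives the time, the measured TCP pose, the force, the opening and the grip force at its end, in the units of the state.
- r.sense(): the state, without advancing time (a new reading comes with each control period).
- optics.get_image(name): name is "scene" or "side" or "wrist"; returns (picture, depth): 420x560x3 uint8, red, green, blue; 420x560 float32, mm along the optical axis (not along the pixel's ray), 0 where there is no reading.
- optics.camera_model(name): a dict with "camera_matrix" (3x3 intrinsics, pixels), "k1" (the pictures are not rectified: a ray, as slopes to the right and down, at radius r is drawn at 1 + k1 r^2 times it, then the intrinsics apply), "view" (4x4, takes a point from world to camera coordinates). Camera axes: x right, y up, looking along -z (the intrinsics and any distortion apply to the point x, -y, -z); pixel columns grow to the right and rows downward; lengths in mm; the calibration is good to about 2 mm. A picture is of the moment at which its call begins: read the wrist's pose just before it. camera_model takes no time and is no camera call; for the wrist camera it gives the pose at the moment of the call.
- order.job_done(): hands the job in; it is judged then, once.
The state is a dict: "time": time; "joint_pos": joint angles; "qd": joint speeds; "joint_efforts": joint torques, N m; "ee_pos": TCP position; "tool_rot": TCP orientation; "contact_force": force on the tool from outside, world axes, zero at the start; "ft_torque": the same for the moment, N m; "finger_gap": opening from 0.0 (shut) to 1.0 (fully open); "grip_force": force on a finger pad.
Only numpy, scipy, OpenCV 4.12 (cv2) and the standard library are available. Lean on these libraries where they do the work, as an engineer would, in place of code of your own. Each camera call takes 0.05 s, during which the arm holds its last target. There are 200 camera calls.

## Working session

There is one attempt and no reset: what is moved stays moved. The work goes in short steps, Python scripts to look and compute and a shell command to move; the robot and the scene stay as the last step left them, time stands still between calls to the robot, and variables do not carry over. Pictures are saved under pics/ and viewed, at most 16 in all, crops included, and the job is handed in when it is done.

```bash
ls; mkdir -p pics; cat > h.py <<'E'
import numpy as np, cv2
from station import r, optics, order
def snap(name, fn=None):
    m=optics.camera_model(name); im,d=optics.get_image(name)
    np.savez('last_%s.npz'%name,im=im,d=d,K=np.array(m['camera_matrix']),k1=m['k1'],V=np.array(m['view']))
    if fn: cv2.imwrite('pics/'+fn,im[:,:,::-1])
def load(name): return np.load('last_%s.npz'%name)
def rays(L,px):
    px=np.atleast_2d(np.array(px,float)); K=L['K']
    s=cv2.undistortPoints(px.reshape(-1,1,2),K,np.array([float(L['k1']),0,0,0.])).reshape(-1,2)
    R=L['V'][:3,:3];t=L['V'][:3,3]
    dc=np.c_[s[:,0],-s[:,1],-np.ones(len(s))]
    return -R.T@t, dc@R
def atz(L,px,z):
    c,d=rays(L,px); return c+d*((z-c[2])/d[:,2])[:,None]
def bydepth(L,px):
    c,d=rays(L,px); px=np.atleast_2d(px).astype(int)
    return c+d*L['d'][px[:,1],px[:,0]][:,None]
def cloud(L):
    h,w=L['d'].shape; u,v=np.meshgrid(np.arange(w),np.arange(h)); px=np.c_[u.ravel(),v.ravel()]
    c,d=rays(L,px); P=c+d*L['d'].ravel()[:,None]; return P.reshape(h,w,3)
def topmap(P,valid,x0,x1,y0,y1,zmin,zmax,res=2):
    pass
E
python3 - <<'E'
from h import *
s=r.sense();print({k:np.round(v,3) for k,v in s.items()},r.grasp_offset)
snap('scene','scene0.png');snap('side','side0.png');snap('wrist','wrist0.png')
for n in('scene','side','wrist'):
    L=load(n);print(n,L['K'].round(1).tolist(),L['k1'],rays(L,[[280,210]])[0].round(0),rays(L,[[280,210]])[1].round(2))
a=[cv2.imread('pics/%s0.png'%n) for n in('scene','side')]
E
```

```text
pics
{'time': np.float64(0.0), 'joint_pos': array([-1.255,  0.277,  1.506, -0.   ,  1.361, -0.121]), 'qd': array([-0.   ,  0.001,  0.002,  0.001, -0.001, -0.   ]), 'joint_efforts': array([ 1.0000e-03, -4.0458e+01, -2.3722e+01,  7.0000e-02,  3.4000e-02,
       -0.0000e+00]), 'ee_pos': array([ 243.059, -520.476,  204.628]), 'tool_rot': array([-0.001,  0.976,  0.217, -0.   ]), 'contact_force': array([ 0.178,  0.041, -0.094]), 'ft_torque': array([ 0.025, -0.009, -0.032]), 'grip_force': np.float64(0.0), 'finger_gap': np.float64(1.005)} 18.8
scene [[504.5, 0.0, 285.1], [0.0, 504.5, 206.1], [0.0, 0.0, 1.0]] -0.17170787365058773 [-729. -930.  742.] [[ 0.74  0.53 -0.41]]
side [[414.3, 0.0, 285.4], [0.0, 414.3, 201.5], [0.0, 0.0, 1.0]] -0.0876320395257206 [  434. -1287.  1141.] [[ 0.06  0.74 -0.67]]
wrist [[335.3, 0.0, 272.4], [0.0, 335.3, 208.2], [0.0, 0.0, 1.0]] -0.020540674326523758 [ 302. -493.  385.] [[-0.2  -0.12 -0.97]]
```

View pics/scene0.png

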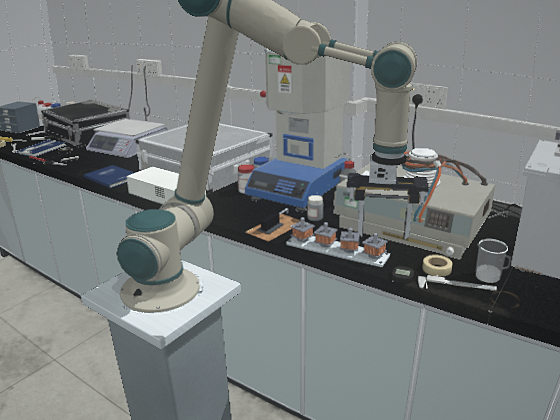

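View pics/side0.png

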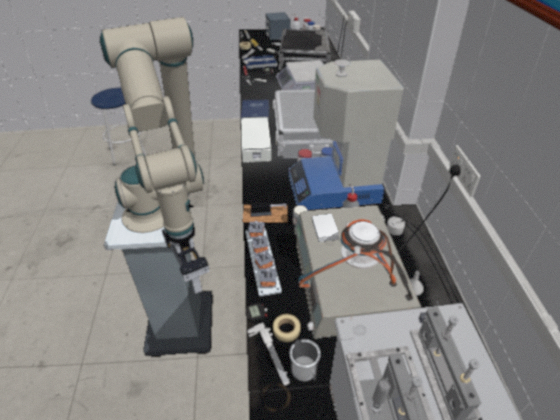

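The scene picture shows the white drawer unit (~155,183), the hook on its mat (~275,228), four bobbins on the stand (300–375, 228–245), jars near (316,208) and (245,175), and the stopwatch and tape at (403,272) and (437,265). The side picture shows the same from above. I'll get rough positions from depth, plus an enlarged crop.

```bash
python3 - <<'E'
from h import *
L=load('scene');
for n,p in dict(unitTL=(133,175),unitR=(178,190),hook=(280,222),mat=(255,235),b0=(302,226),b1=(326,231),b2=(349,237),b3=(374,242),jarw=(316,200),jarr=(245,170),watch=(403,272),tape=(437,259)).items(): print(n,bydepth(L,[p]).round(0),L['im'][p[1],p[0]])
L=load('side')
for n,p in dict(unitfront=(257,157),unittop=(256,135),mat=(282,213),hook=(262,209),b=(257,228),b1=(260,246),b2=(263,264),b3=(267,281),watch=(253,312),tape=(280,320),jar=(302,212),jarr=(305,155)).items(): print(n,bydepth(L,[p]).round(0))
a=cv2.imread('pics/scene0.png')[150:300,120:400];a=cv2.resize(a,None,fx=2.8,fy=2.8,interpolation=cv2.INTER_CUBIC)
cv2.imwrite('pics/crop0.png',a[:, :800])
E
```

```text
unitTL [[412. 597.  75.]] [242 246 242]
unitR [[146.  48. 225.]] [124 124 115]
hook [[519. -27.  -3.]] [162 131 106]
mat [[395. -16.  -2.]] [161 127  96]
b0 [[ 430. -174.   59.]] [107 110 115]
b1 [[ 437. -255.   61.]] [110 113 120]
b2 [[ 453. -325.   54.]] [109 113 120]
b3 [[ 465. -400.   54.]] [111 115 119]
jarw [[ 595. -122.   74.]] [203 205 197]
jarr [[646. 223.  96.]] [108  55  56]
watch [[ 413. -516.   18.]] [129 139 127]
tape [[ 534. -571.   17.]] [106  96  81]
unitfront [[462. 345.  14.]]
unittop [[464. 443.  76.]]
mat [[546. -48.   4.]]
hook [[465. -48.  32.]]
b [[ 440. -175.   52.]]
b1 [[ 447. -273.   58.]]
b2 [[ 453. -357.   57.]]
b3 [[ 461. -432.   58.]]
watch [[ 410. -521.   19.]]
tape [[ 493. -561.   23.]]
jar [[ 603. -203.  145.]]
jarr [[672. 219.  98.]]
```

View pics/crop0.png

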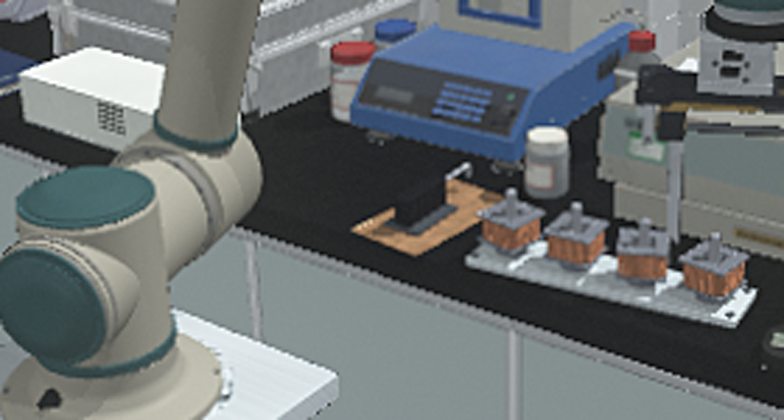

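The crop confirms four bobbins, the hook's black handle on the mat with its tip pointing away from the robot, and the white jar behind. I'll move the wrist camera over the work, closing axis along world x.

```bash
python3 -m pendant '[[0,0,1.4,0.03,0.045,0.03,1],[0,0,2.8,0.06,0.09,0.06,1],[0,0,4.2,0.09,0.13,0.08,1],[0,0,5.6,0.12,0.17,0.1,1],[0,0,7,0.14,0.2,0.1,1]]'; python3 -m pendant '[[0,0,1.4,0,0.01,0,1],[0,0,2.8,0,0.02,0,1],[0,0,3.8,0,0.03,0,1],[0,0,3.8,0,0.03,0,1],[0,0,3.8,0,0.03,0,1]]'
python3 - <<'E'
from h import *
snap('wrist','w1.png');L=load('wrist');np.savez('wA.npz',**L)
E
python3 -m pendant '[[0,0,0,0,0.05,0,1],[0,0,0,0,0.1,0,1],[0,0,0,0,0.15,0,1],[0,0,0,0,0.15,0,1],[0,0,0,0,0.15,0,1]]'
python3 - <<'E'
from h import *
snap('wrist','w2.png');L=load('wrist');np.savez('wB.npz',**L)
s=r.sense();print(s['time'],s['ee_pos'],s['tool_rot'],s['joint_pos'])
E
```

```text
time: 0.65
ee_pos: [375.4, -333.1, 304.3]
tool_rot: [0.002, 0.832, 0.554, 0.0]
contact_force: [0.3, -0.3, 0.0]
finger_gap: 1.003
grip_force: 0.0
time: 1.15
ee_pos: [374.2, -304.1, 302.5]
tool_rot: [0.0, 0.709, 0.705, -0.0]
contact_force: [0.2, 0.2, -0.2]
finger_gap: 0.997
grip_force: 0.0
time: 1.7
ee_pos: [374.4, -153.9, 302.9]
tool_rot: [0.001, 0.708, 0.706, -0.0]
contact_force: [-0.7, -0.6, 0.9]
finger_gap: 0.997
grip_force: 0.0
1.75 [ 374.57814353 -154.81106092  302.70304495] [ 6.31719791e-04  7.08390943e-01  7.05819933e-01 -3.06161779e-04] [-5.63131742e-01 -3.19574979e-02  1.63308046e+00 -8.78201289e-04
  1.53937392e+00 -5.59468672e-01]
```

View pics/w1.png

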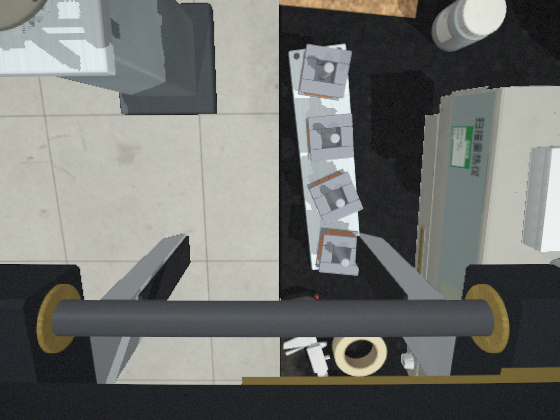

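View pics/w2.png

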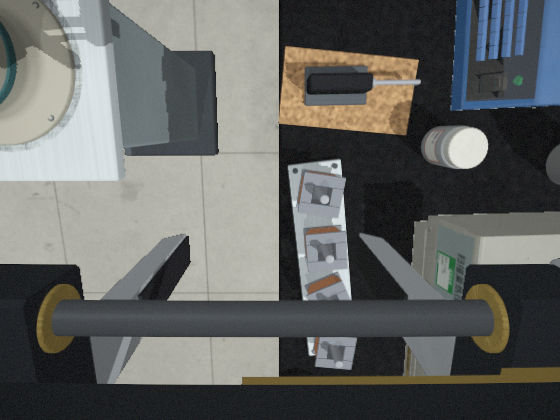

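w1 shows the four bobbins at about (325,72), (331,138), (334,196), (338,252), all present, with different turns. w2 shows the hook at (307–420, 72–95), its tip pointing along about +x world, on the mat with corners (284,47), (418,60), (408,135), (280,122). Now I'll measure from the depth and check with triangulation.

```bash
python3 - <<'E'
from h import *
def rect(P,m,n):
    pts=P[m][:,:2].astype(np.float32); (c,s,a)=cv2.minAreaRect(pts); print(n,len(pts),'c',np.round(c,1),'size',np.round(s,1),'ang',round(a,1),'z',np.median(P[m][:,2]).round(1))
A=np.load('wA.npz');B=np.load('wB.npz')
for nm,L,boxes in (('A',A,[(295,35,360,103),(300,108,358,165),(302,166,362,225),(312,225,362,278)]),('B',B,[(296,165,350,220),(300,222,352,272)])):
    P=cloud(L)
    for b in boxes:
        m=np.zeros(P.shape[:2],bool);m[b[1]:b[3],b[0]:b[2]]=1
        m&=(P[...,2]>52)&(P[...,2]<66); 
        # drop small islands
        n,l,st,_=cv2.connectedComponentsWithStats(m.astype(np.uint8));m=l==1+np.argmax(st[1:,4])
        rect(P,m,nm+' bob')
P=cloud(B)
m=np.zeros(P.shape[:2],bool);m[55:110,295:378]=1
rect(P,m&(P[...,2]>38)&(P[...,2]<52),'handle')
m=np.zeros(P.shape[:2],bool);m[55:110,295:430]=1
mm=m&(P[...,2]>25)&(P[...,2]<38)&(P[...,0]>540); print('rod',P[mm].mean(0).round(1),P[mm][:,0].max() if mm.any() else 0)
print('matcorners',atz(B,[(284,47),(418,60),(408,135),(280,122)],3).round(1).tolist())
# triangulate bobbin top-left post centres from two views: post tops
def tri(p,q):
    c1,d1=rays(A,[p]);c2,d2=rays(B,[q]);d1=d1[0];d2=d2[0]
    M=np.c_[d1,-d2];t=np.linalg.lstsq(M,c2-c1,rcond=None)[0];X=c1+d1*t[0];Y=c2+d2*t[1];return ((X+Y)/2).round(1),np.linalg.norm(X-Y).round(1)
print('post0',tri((329,67),(323,199)),'post1',tri((336,138),(325,251)))
for n in('scene','side'):
    L=load(n);P=cloud(L)
    m=(P[...,2]>68)&(P[...,2]<84)&(P[...,0]>380)&(P[...,0]<560)&(P[...,1]>310)&(P[...,1]<660); rect(P,m,n+' unittop')
E
```

```text
A bob 1763 c [ 436.8 -171. ] size [53.7 54.5] ang 81.5 z 58.6
A bob 1583 c [ 446.1 -248.5] size [54.6 54.2] ang 5.5 z 58.8
A bob 1403 c [ 455.5 -325.9] size [54.3 54.5] ang 24.6 z 58.8
A bob 1078 c [ 464.7 -403.3] size [54.5 54.3] ang 84.2 z 58.9
B bob 1415 c [ 436.7 -171.2] size [54.6 54.5] ang 81.3 z 58.9
B bob 1252 c [ 445.9 -248.3] size [54.4 54.6] ang 5.0 z 58.8
handle 1221 c [460.2 -30.3] size [82.2 23.2] ang 1.3 z 45.3
rod [550.8 -29.9  35.8] 561.0910076566163
matcorners [[389.4, 18.2, 3.0], [569.3, 2.3, 3.0], [564.2, -96.3, 3.0], [384.4, -78.5, 3.0]]
post0 (array([ 435.9, -170.9,   84.7]), np.float64(1.9)) post1 (array([ 448.6, -248.9,   56. ]), np.float64(8.3))
scene unittop 758 c [457.7 484.1] size [143.5 270.4] ang 1.4 z 74.3
side unittop 885 c [474.8 469.8] size [164.8 317.9] ang 0.5 z 76.2
```

Bobbin centres are spaced 78 mm with tops at 58.8 mm, and the handle top is at 45.3 mm (42 plus the 3 mm mat). All agree with the given sizes. Next I'll look at the drawer front from two wrist positions.

```bash
python3 -m pendant '[[0,0,0,0.01,0.045,0,1],[0,0,0,0.02,0.09,0,1],[0,0,0,0.03,0.135,0,1],[0,0,0,0.04,0.18,0,1],[0,0,0,0.05,0.22,0,1]]'; python3 -m pendant '[[0,0,0,0,0.045,0,1],[0,0,0,0,0.09,0,1],[0,0,0,0,0.1,0,1],[0,0,0,0,0.1,0,1]]'
python3 - <<'E'
from h import *
snap('wrist','w3.png');L=load('wrist');np.savez('wC.npz',**L)
E
python3 -m pendant '[[0,0,0,0,0.045,0,1],[0,0,0,0,0.09,0,1],[0,0,0,0,0.12,0,1],[0,0,0,0,0.12,0,1]]'
python3 - <<'E'
from h import *
snap('wrist');L=load('wrist');np.savez('wD.npz',**L)
for nm in'CD':
    L=np.load(f'w{nm}.npz');P=cloud(L)
    m=(P[...,2]>70)&(P[...,2]<84)&(P[...,0]>380)&(P[...,0]<560)&(P[...,1]>310)&(P[...,1]<660)
    n,l,st,_=cv2.connectedComponentsWithStats(m.astype(np.uint8));m=l==1+np.argmax(st[1:,4])
    Q=P[m];print(nm,len(Q),Q.min(0).round(1),Q.max(0).round(1),np.median(Q[:,2]).round(1),[np.round(v,1) for v in cv2.minAreaRect(Q[:,:2].astype(np.float32))])
    # front edge line fit: min y per x-bin
    xs=np.arange(Q[:,0].min()+5,Q[:,0].max()-5,8);e=np.array([[x,Q[abs(Q[:,0]-x)<4][:,1].min()] for x in xs]);f=np.polyfit(e[:,0],e[:,1],1);print('front',f,np.degrees(np.arctan(f[0])),e[:,1].round(0))
    ys=np.arange(Q[:,1].min()+8,Q[:,1].max()-8,8)
    for fn in(np.min,np.max):
        e=np.array([[y,fn(Q[abs(Q[:,1]-y)<4][:,0])] for y in ys]);f=np.polyfit(e[:,0],e[:,1],1);print('side',f.round(3),np.std(e[:,1]-np.polyval(f,e[:,0])).round(2))
E
```

```text
time: 2.25
ee_pos: [425.7, 66.3, 302.4]
tool_rot: [0.0, 0.709, 0.705, -0.0]
contact_force: [0.0, -0.9, 0.2]
finger_gap: 1.002
grip_force: 0.0
time: 2.65
ee_pos: [425.4, 165.9, 302.0]
tool_rot: [0.0, 0.708, 0.706, -0.001]
contact_force: [0.6, -1.0, 0.1]
finger_gap: 1.0
grip_force: 0.0
time: 3.1
ee_pos: [425.6, 286.7, 302.1]
tool_rot: [-0.0, 0.708, 0.706, 0.0]
contact_force: [0.4, -2.1, -0.3]
finger_gap: 0.999
grip_force: 0.0
C 4242 [391.8 334.6  70.1] [525.9 370.3  79.6] 76.7 [array([458.9, 352.5]), array([ 35.4, 134.1]), np.float64(89.9)]
front [-1.78229715e-03  3.35791213e+02] -0.10211799635215237 [335. 335. 335. 335. 335. 335. 335. 335. 335. 335. 335. 335. 335. 335.
 335. 335.]
side [2.40000e-02 3.83785e+02] 0.02
side [3.90000e-02 5.12027e+02] 0.13
D 16964 [392.1 335.2  73.6] [526.7 491.2  79.8] 76.7 [array([459.4, 413.3]), array([155.9, 134.6]), np.float64(89.9)]
front [-2.42289337e-03  3.36505460e+02] -0.1388212927534645 [336. 336. 336. 335. 335. 335. 335. 335. 335. 335. 335. 335. 335. 335.
 335. 335.]
side [1.00000e-03 3.92013e+02] 0.32
side [-2.00000e-03  5.26801e+02] 0.37
```

View pics/w3.png

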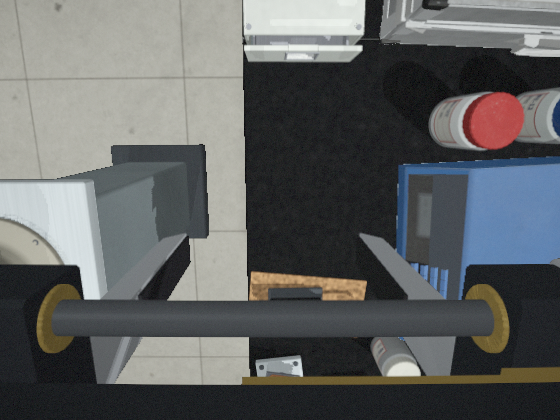

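w3 shows the drawer front at rows 38–60, columns 244–363, with the finger hole around (305,48). I'll get the panel's face and the hole from the depth and an enlarged crop.

```bash
python3 - <<'E'
from h import *
for nm in'CD':
    L=np.load(f'w{nm}.npz');P=cloud(L)
    for x in(415,459,505):
        m=(abs(P[...,0]-x)<3)&(P[...,1]>300)&(P[...,1]<360)
        Q=P[m];o=np.argsort(Q[:,1]);Q=Q[o];print(nm,x,[(int(b),int(c)) for b,c in Q[::max(1,len(Q)//30),1:].round(0)])
    m=(P[...,1]>324)&(P[...,1]<334)&(P[...,2]>18)&(P[...,2]<68)&(P[...,0]>385)&(P[...,0]<535);print('face y',np.median(P[m][:,1]),m.sum())
L=np.load('wC.npz');a=L['im'][25:75,235:375,::-1];cv2.imwrite('pics/c3.png',cv2.resize(a,None,fx=5.6,fy=5.6,interpolation=cv2.INTER_CUBIC))
E
```

```text
C 415 [(301, 2), (303, 0), (307, 0), (311, -1), (315, 1), (318, 1), (320, 44), (320, 38), (320, 64), (320, 48), (320, 73), (321, 2), (323, 72), (325, 72), (337, 78), (338, 76), (340, 79), (341, 12), (342, 78), (343, 12), (344, 13), (345, 13), (346, 77), (347, 76), (349, 76), (350, 76), (351, 75), (353, 76), (354, 77), (357, 76), (358, 77)]
C 459 [(301, 1), (303, 1), (306, 0), (310, 1), (312, 0), (316, 1), (318, 1), (320, 1), (320, 65), (320, 69), (321, 27), (322, 29), (323, 27), (324, 27), (335, 76), (337, 77), (339, 77), (340, 76), (341, 76), (343, 14), (344, 78), (345, 14), (346, 76), (347, 14), (349, 14), (350, 14), (351, 77), (354, 76), (355, 77), (357, 78), (359, 77)]
C 505 [(300, 2), (303, 1), (306, 0), (309, -3), (312, 1), (315, 0), (317, 0), (319, 66), (319, 60), (319, 74), (320, 20), (320, 13), (320, 73), (321, 73), (324, 72), (335, 75), (337, 77), (339, 76), (340, 14), (342, 13), (343, 77), (344, 12), (346, 76), (347, 79), (348, 77), (349, 77), (351, 76), (352, 77), (355, 76), (356, 77), (358, 78)]
face y 325.20305267519 51
D 415 [(301, -1), (309, 439), (309, 417), (309, 43
[... 415 characters left out ...]
(309, 440), (309, 436), (309, 437), (309, 437), (309, 439), (310, 439), (310, 417), (310, 439), (310, 439), (310, 435), (310, 434), (310, 440), (310, 440), (311, 418), (312, 418), (312, 417), (313, 417), (313, 418), (314, 416), (314, 416), (315, 417), (315, 416), (339, 77), (359, 76)]
D 505 [(301, 0), (303, 1), (306, 1), (307, 1), (310, 0), (311, 1), (320, 73), (321, 73), (322, 73), (323, 73), (325, 75), (325, 43), (325, 64), (327, 12), (329, 14), (331, 12), (335, 77), (337, 77), (338, 78), (340, 76), (341, 76), (342, 77), (344, 78), (345, 78), (346, 78), (348, 76), (349, 75), (350, 77), (352, 77), (353, 76), (354, 77), (355, 77), (356, 78), (357, 76), (360, 78)]
face y 325.2661863158324 346
```

View pics/c3.png

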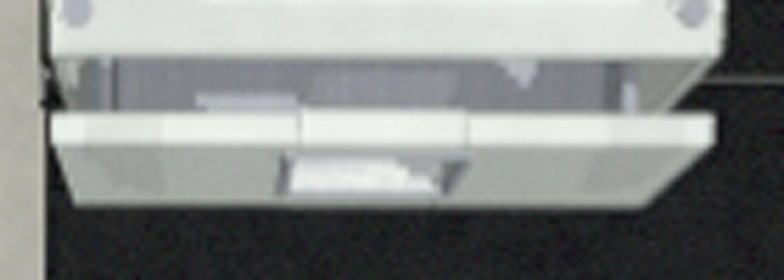

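The panel's outer face is at y≈320 and its inner face at 326. The hole spans crop columns 285–465, which puts its centre at x≈459, with the lower edge at z=27. Next I go over the hook with the closing line across its handle.

```bash
python3 -m pendant '[[0,0,-1.4,0.01,-0.045,0,1],[0,0,-2.8,0.02,-0.09,0,1],[0,0,-4.2,0.03,-0.135,0,1],[0,0,-5.6,0.034,-0.18,0,1],[0,0,-7,0.034,-0.225,0,1]]' >/dev/null; python3 -m pendant '[[0,0,-1.4,0,-0.045,-0.02,1],[0,0,-2.8,0,-0.09,-0.06,1],[0,0,-4.2,0,-0.092,-0.1,1],[0,0,-5.6,0,-0.092,-0.14,1],[0,0,-7,0,-0.092,-0.18,1]]' ; python3 -m pendant '[[0,0,-0.8,0,0,-0.01,1],[0,0,-0.8,0,0,-0.02,1],[0,0,-0.8,0,0,-0.02,1],[0,0,-0.8,0,0,-0.02,1]]'
python3 - <<'E'
from h import *
s=r.sense();print(s['ee_pos'],s['joint_pos'].round(2));from scipy.spatial.transform import Rotation as R
q=s['tool_rot'];M=R.from_quat([q[1],q[2],q[3],q[0]]).as_matrix();print('closing yaw',np.degrees(np.arctan2(M[1,1],M[0,1])),M[:,2])
snap('wrist','w4.png')
E
```

```text
time: 4.15
ee_pos: [457.0, -34.4, 121.5]
tool_rot: [0.001, 0.999, 0.045, 0.0]
contact_force: [0.4, 0.2, -0.7]
finger_gap: 1.002
grip_force: 0.0
time: 4.55
ee_pos: [458.7, -32.1, 103.4]
tool_rot: [0.0, 1.0, 0.009, 0.001]
contact_force: [-0.1, 0.5, -0.7]
finger_gap: 1.0
grip_force: 0.0
[458.70612387 -32.08100968 103.4222633 ] [-0.22  0.19  1.9  -0.    1.05  1.33]
closing yaw -88.97929449697294 [ 1.51194421e-03 -8.75980210e-04 -9.99998473e-01]
```

View pics/w4.png

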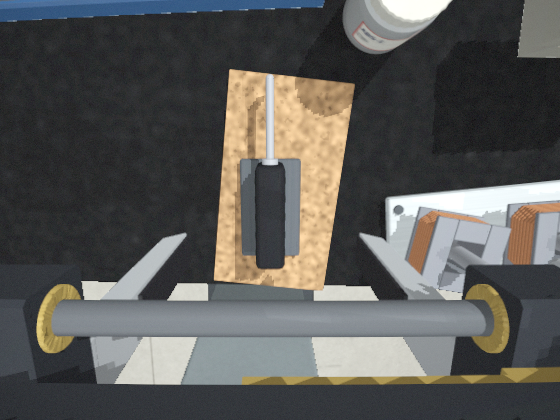

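The handle lies centred (column 270) between the fingers, with the rod pointing away along +x. I'll lower and grip.

```bash
python3 -m pendant '[[0,0,0,0.001,0.002,-0.03,1],[0,0,0,0.001,0.002,-0.06,1],[0,0,0,0.001,0.002,-0.086,1],[0,0,0,0.001,0.002,-0.086,1],[0,0,0,0.001,0.002,-0.086,1]]'; for i in 1 2; do python3 -m pendant '[[0,0,0,0,0,0,-1],[0,0,0,0,0,0,-1],[0,0,0,0,0,0,-1],[0,0,0,0,0,0,-1],[0,0,0,0,0,0,-1]]'; done;  python3 -m pendant '[[0,0,0,0,0,0.02,-1],[0,0,0,0,0,0.04,-1],[0,0,0,0,0,0.05,-1],[0,0,0,0,0,0.05,-1]]'
```

```text
time: 5.1
ee_pos: [460.1, -29.1, 17.5]
tool_rot: [0.0, 1.0, 0.009, 0.001]
contact_force: [1.0, -0.7, 0.6]
finger_gap: 1.001
grip_force: 0.0
time: 5.6
ee_pos: [459.4, -29.0, 16.9]
tool_rot: [0.0, 1.0, 0.009, 0.0]
contact_force: [0.1, 0.4, 0.3]
finger_gap: 0.61
grip_force: 0.0
time: 6.1
ee_pos: [459.3, -29.1, 16.6]
tool_rot: [0.0, 1.0, 0.009, -0.0]
contact_force: [0.4, -0.7, 0.2]
finger_gap: 0.231
grip_force: 30.0
time: 6.5
ee_pos: [460.2, -29.1, 67.6]
tool_rot: [0.0, 1.0, 0.009, 0.001]
contact_force: [0.2, -0.2, -2.5]
finger_gap: 0.231
grip_force: 30.0
```

```bash
python3 -m pendant '[[0,0,1.4,0,0.02,0,-1],[0,0,2.8,0,0.04,0,-1],[0,0,4.2,0,0.06,0,-1],[0,0,5.6,0,0.08,0,-1],[0,0,7,0,0.1,0,-1]]' >/dev/null; python3 -m pendant '[[0,0,1.4,0,0.02,0,-1],[0,0,2.8,0,0.04,0,-1],[0,0,4.2,0,0.06,-0.01,-1],[0,0,5.6,0,0.07,-0.02,-1],[0,0,7,0,0.07,-0.03,-1]]' ; python3 -m pendant '[[0,0,0.8,0,0,0,-1],[0,0,0.8,0,0,0,-1],[0,0,0.8,0,0,0,-1],[0,0,0.8,0,0,0,-1]]'
python3 - <<'E'
from h import *
s=r.sense();print(s['ee_pos'],s['joint_pos'].round(2));from scipy.spatial.transform import Rotation as R
q=s['tool_rot'];M=R.from_quat([q[1],q[2],q[3],q[0]]).as_matrix();print('closing yaw',np.degrees(np.arctan2(M[1,1],M[0,1])),M[:,2])
snap('wrist','w5.png');L=load('wrist');P=cloud(L)
m=(P[...,0]>440)&(P[...,0]<480)&(P[...,1]>185)&(P[...,1]<275)&(P[...,2]>20)&(P[...,2]<90)
print('rod',m.sum(),P[m].min(0).round(1),P[m].max(0).round(1))
for y in(210,225,240,250):
    k=m&(abs(P[...,1]-y)<5);print(y,P[k].mean(0).round(1) if k.any() else 0)
m=(abs(P[...,0]-459)<60)&(P[...,1]>314)&(P[...,1]<324)&(P[...,2]>62);print('panel',np.median(P[m],0).round(1))
E
```

```text
time: 7.5
ee_pos: [458.4, 142.3, 35.2]
tool_rot: [-0.001, 0.735, 0.679, -0.001]
contact_force: [-0.4, 0.2, -2.2]
finger_gap: 0.234
grip_force: 30.0
time: 7.9
ee_pos: [459.2, 141.0, 36.4]
tool_rot: [-0.0, 0.709, 0.706, -0.0]
contact_force: [0.6, -0.5, -2.4]
finger_gap: 0.23
grip_force: 30.0
[459.19669932 140.97383514  36.39863365] [0.15 0.3  1.95 0.   0.89 0.16]
closing yaw -0.25576858372091826 [-1.45719399e-04 -2.16043070e-05 -9.99999989e-01]
rod 1682 [453.  185.   50.5] [464.1 243.8  59.5]
210 [458.7 210.1  56.2]
225 [458.5 225.   56. ]
240 [458.8 239.   55.9]
250 0
panel [nan nan nan]
  return _methods._mean(a, axis=axis, dtype=dtype,
  ret = um.true_divide(
```

View pics/w5.png

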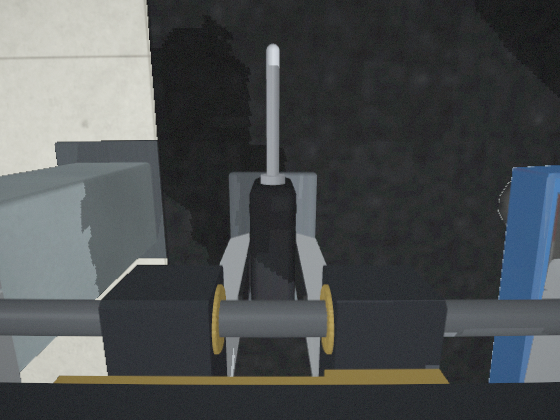

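The hook is level and straight at yaw 90°, with the rod tip at (273,48) px → y≈244 and x≈458.7. Insert, then lower behind the panel.

```bash
python3 -m pendant '[[0,0,0,0,0.03,-0.002,-1],[0,0,0,0,0.05,-0.002,-1],[0,0,0,0,0.07,-0.002,-1],[0,0,0,0,0.085,-0.002,-1],[0,0,0,0,0.097,-0.002,-1]]'; python3 -m pendant '[[0,0,0,0,0,-0.003,-1],[0,0,0,0,0,-0.006,-1],[0,0,0,0,0,-0.01,-1],[0,0,0,0,0,-0.014,-1],[0,0,0,0,0,-0.014,-1]]'
python3 - <<'E'
from h import *
s=r.sense();print(s['ee_pos'])
snap('wrist','w6.png');snap('side');L=load('side');P=cloud(L)
E
```

```text
time: 8.45
ee_pos: [459.3, 238.9, 34.7]
tool_rot: [0.0, 0.708, 0.706, 0.0]
contact_force: [-0.1, 0.5, -0.9]
finger_gap: 0.234
grip_force: 30.0
time: 8.95
ee_pos: [458.7, 237.3, 19.9]
tool_rot: [-0.0, 0.708, 0.706, -0.001]
contact_force: [1.0, 0.0, -1.8]
finger_gap: 0.234
grip_force: 30.0
[458.67320069 237.32123757  19.85816348]
```

View pics/w6.png

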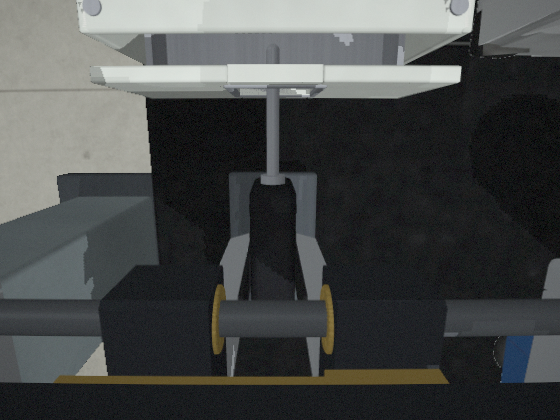

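The rod passes through the hole and the tip shows behind the panel at (273,48). Pull.

```bash
python3 -m pendant '[[0,0,0,0,-0.01,-0.002,-1],[0,0,0,0,-0.025,-0.002,-1],[0,0,0,0,-0.04,-0.002,-1],[0,0,0,0,-0.055,-0.002,-1],[0,0,0,0,-0.07,-0.002,-1]]'; python3 -m pendant '[[0,0,0,0,-0.02,0,-1],[0,0,0,0,-0.04,0,-1],[0,0,0,0,-0.06,0,-1],[0,0,0,0,-0.08,0,-1],[0,0,0,0,-0.1,0,-1]]';python3 -m pendant '[[0,0,0,0,-0.015,0,-1],[0,0,0,0,-0.03,0,-1],[0,0,0,0,-0.045,0,-1],[0,0,0,0,-0.06,0,-1],[0,0,0,0,-0.06,0,-1]]'
python3 - <<'E'
from h import *
snap('wrist','w7.png');L=load('wrist');P=cloud(L);m=(abs(P[...,0]-459)<60)&(P[...,2]>68)&(P[...,2]<76)&(P[...,1]>50)&(P[...,1]<150);print('panel',np.median(P[m],0).round(1),P[m].min(0),P[m].max(0))
E
```

```text
time: 9.55
ee_pos: [459.4, 166.6, 18.8]
tool_rot: [0.0, 0.708, 0.706, 0.0]
contact_force: [0.4, 2.8, -0.7]
finger_gap: 0.231
grip_force: 30.0
time: 10.05
ee_pos: [459.0, 66.5, 18.8]
tool_rot: [-0.0, 0.709, 0.706, 0.0]
contact_force: [1.1, 2.7, -1.1]
finger_gap: 0.232
grip_force: 30.0
time: 10.55
ee_pos: [458.5, 5.6, 18.6]
tool_rot: [0.0, 0.709, 0.705, -0.001]
contact_force: [-0.7, 0.6, -1.1]
finger_gap: 0.233
grip_force: 30.0
panel [458.4  96.   72.6] [399.0283096   92.99485339  68.00069714] [518.99896999  99.8984729   75.01279873]
```

```bash
python3 -m pendant '[[0,0,0,0,-0.006,0,-1],[0,0,0,0,-0.012,0,-1],[0,0,0,0,-0.018,0,-1],[0,0,0,0,-0.022,0,-1],[0,0,0,0,-0.022,0,-1]]'; python3 -m pendant '[[0,0,0,0,-0.003,0,-1],[0,0,0,0,-0.006,0,-1],[0,0,0,0,-0.009,0,-1],[0,0,0,0,-0.009,0,-1],[0,0,0,0,-0.009,0,-1]]'
python3 - <<'E'
from h import *
snap('wrist','w7.png');L=load('wrist');P=cloud(L);m=(abs(P[...,0]-459)<60)&(P[...,2]>68)&(P[...,2]<76)&(P[...,1]>50)&(P[...,1]<150);print('panel',np.median(P[m],0).round(1),P[m].min(0),P[m].max(0))
E
```

```text
time: 11.1
ee_pos: [459.4, -14.5, 18.6]
tool_rot: [0.0, 0.708, 0.706, -0.0]
contact_force: [0.1, 0.3, -1.8]
finger_gap: 0.234
grip_force: 30.0
time: 11.6
ee_pos: [458.3, -17.7, 17.8]
tool_rot: [-0.004, 0.71, 0.704, 0.003]
contact_force: [2.8, 18.1, -4.5]
finger_gap: 0.23
grip_force: 30.0
panel [459.   76.8  72.6] [399.01523668  73.80985539  68.01647577] [518.999933    80.80401843  75.61973916]
```

View pics/w7.png

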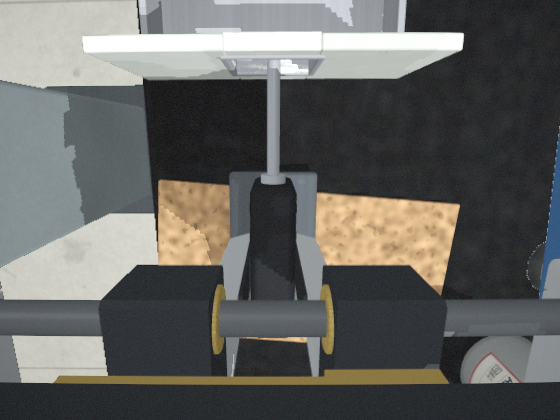

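The tray is at its stop: 18 N on the hook, and the panel's outer face at y≈74, so home means 329, flush with the unit front at 335 less 6 mm. I'll release the tip, lift it, withdraw, raise, and check the hook in the grip.

```bash
python3 -m pendant '[[0,0,0,0,0.006,0,-1],[0,0,0,0,0.013,0,-1],[0,0,0,0,0.013,0.006,-1],[0,0,0,0,0.013,0.013,-1],[0,0,0,0,0.013,0.018,-1]]'; python3 -m pendant '[[0,0,0,0,0,0,-1],[0,0,0,0,-0.01,0,-1],[0,0,0,0,-0.025,0,-1],[0,0,0,0,-0.045,0,-1],[0,0,0,0,-0.045,0,-1]]';
python3 - <<'E'
from h import *
s=r.sense();print(s['ee_pos'],s['contact_force'])
snap('wrist','w8.png');L=load('wrist');P=cloud(L);m=(abs(P[...,0]-459)<60)&(P[...,2]>68)&(P[...,2]<76)&(P[...,1]>50)&(P[...,1]<150);print('panel',np.median(P[m],0).round(1))
for y in(-5,5,20,35,43):
    k=(abs(P[...,0]-459)<15)&(abs(P[...,1]-y)<5)&(P[...,2]>25);print(y,P[k].mean(0).round(1) if k.any() else 0, P[k].max(0).round(1) if k.any() else 0)
E
```

```text
time: 12.15
ee_pos: [459.9, -10.4, 37.6]
tool_rot: [0.001, 0.708, 0.706, 0.0]
contact_force: [0.3, 0.6, -1.3]
finger_gap: 0.228
grip_force: 30.0
time: 12.65
ee_pos: [459.6, -57.3, 36.5]
tool_rot: [0.001, 0.709, 0.705, -0.0]
contact_force: [0.9, 1.0, -1.3]
finger_gap: 0.233
grip_force: 30.0
[459.59125497 -57.29494262  36.50986757] [ 0.87784257  0.98229362 -1.34488632]
panel [nan nan nan]
-5 [459.   -4.9  56.2] [ 4.617e+02 -1.000e-01  5.840e+01]
5 [459.1   7.9 193. ] [461.7   9.9 216.5]
20 [459.3  20.1  56.1] [462.2  25.   58.2]
35 [459.3  35.1  55.8] [462.2  40.   58.8]
43 [459.3  41.4  55.8] [462.2  45.5  58.8]
  return _methods._mean(a, axis=axis, dtype=dtype,
  ret = um.true_divide(
```

View pics/w8.png

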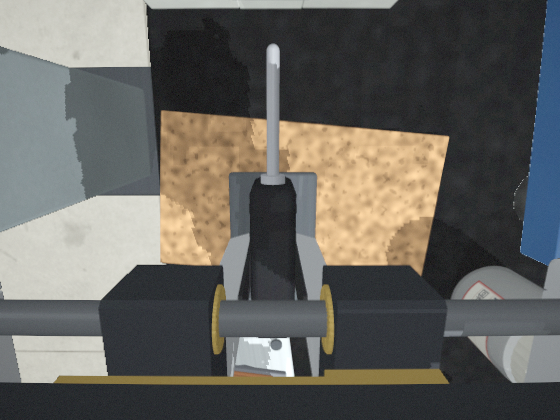

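The hook is unmoved in the grip, the tray front is clear (top edge of picture), and the mat is at (162–448, 110–265). I'll turn back and set the hook on the mat.

```bash
python3 -m pendant '[[0,0,-1.4,0,0.01,0.015,-1],[0,0,-2.8,0.004,0.02,0.02,-1],[0,0,-4.2,0.008,0.02,0.02,-1],[0,0,-5.6,0.013,0.02,0.02,-1],[0,0,-7,0.013,0.02,0.02,-1]]'>/dev/null; python3 -m pendant '[[0,0,-1.4,0,0,0,-1],[0,0,-2.8,0,0,0,-1],[0,0,-4.2,0,0,0,-1],[0,0,-5.6,0,0,0,-1],[0,0,-7,0,0,0,-1]]'; python3 -m pendant '[[0,0,-1,0,0,0,-1],[0,0,-1,0,0,-0.015,-1],[0,0,-1,0,0,-0.03,-1],[0,0,-1,0,0,-0.035,-1],[0,0,-1,0,0,-0.037,-1]]'; python3 -m pendant '[[0,0,0,0,0,-0.001,-1],[0,0,0,0,0,-0.002,-1],[0,0,0,0,0,-0.002,-1]]'
```

```text
time: 13.7
ee_pos: [471.8, -34.4, 56.4]
tool_rot: [-0.0, 0.999, 0.048, -0.0]
contact_force: [0.2, -0.4, -2.6]
finger_gap: 0.233
grip_force: 30.0
time: 14.2
ee_pos: [471.6, -34.5, 19.0]
tool_rot: [-0.0, 1.0, -0.001, -0.001]
contact_force: [-0.3, 1.0, -1.6]
finger_gap: 0.233
grip_force: 30.0
time: 14.5
ee_pos: [472.6, -35.0, 17.9]
tool_rot: [0.0, 1.0, -0.002, 0.0]
contact_force: [0.1, 0.2, -1.5]
finger_gap: 0.228
grip_force: 30.0
```

```bash
python3 -m pendant '[[0,0,0,0,0,-0.001,-1],[0,0,0,0,0,-0.001,0],[0,0,0,0,0,-0.001,0],[0,0,0,0,0,-0.001,0],[0,0,0,0,0,-0.001,0]]'>/dev/null; python3 -m pendant '[[0,0,0,0,0,0.0,0.2],[0,0,0,0,0,0.0,0.4],[0,0,0,0,0,0.04,0.6],[0,0,0,0,0,0.08,1],[0,0,0,0,0,0.12,1]]'; python3 -m pendant '[[0,0,1.4,-0.01,-0.03,0,1],[0,0,2.8,-0.02,-0.06,0,1],[0,0,4.2,-0.03,-0.09,0,1],[0,0,5.6,-0.036,-0.12,0,1],[0,0,7,-0.036,-0.137,0,1]]'>/dev/null; python3 -m pendant '[[0,0,1.4,0,0,0,1],[0,0,2.8,0,0,0,1],[0,0,4.2,0,0,0,1],[0,0,5.6,0,0,0,1],[0,0,6.6,0,0,0,1]]'; python3 -m pendant '[[0,0,0,0,0,0,1],[0,0,0,0,0,0,1],[0,0,0,0,0,0,1]]'
python3 - <<'E'
from h import *
s=r.sense();print(s['ee_pos'],s['joint_pos'].round(2));from scipy.spatial.transform import Rotation as R
q=s['tool_rot'];M=R.from_quat([q[1],q[2],q[3],q[0]]).as_matrix();print('closing yaw',np.degrees(np.arctan2(M[1,1],M[0,1])))
snap('wrist','w9.png');L=load('wrist');P=cloud(L)
m=(P[...,2]>40)&(P[...,2]<52)&(P[...,0]>400)&(P[...,0]<540)&(abs(P[...,1]+35)<40);print('handle',cv2.minAreaRect(P[m][:,:2].astype(np.float32)),np.median(P[m][:,2]))
E
```

```text
time: 15.5
ee_pos: [471.8, -34.8, 137.8]
tool_rot: [-0.0, 1.0, -0.002, -0.0]
contact_force: [0.7, -0.2, -0.6]
finger_gap: 0.889
grip_force: 0.0
time: 16.5
ee_pos: [436.1, -171.9, 136.5]
tool_rot: [-0.0, 0.756, 0.654, -0.0]
contact_force: [-0.3, 0.2, 1.0]
finger_gap: 0.999
grip_force: 0.0
time: 16.8
ee_pos: [436.2, -171.9, 136.6]
tool_rot: [0.0, 0.758, 0.652, 0.0]
contact_force: [-0.3, 0.3, -0.5]
finger_gap: 0.999
grip_force: 0.0
[ 436.23458114 -171.88792706  136.57567963] [-0.52  0.17  1.83  0.    1.14 -0.37]
closing yaw -8.65457171138901
handle ((473.4134521484375, -35.627620697021484), (22.956863403320312, 82.60857391357422), 89.7582778930664) 45.436929370219445
```

View pics/w9.png

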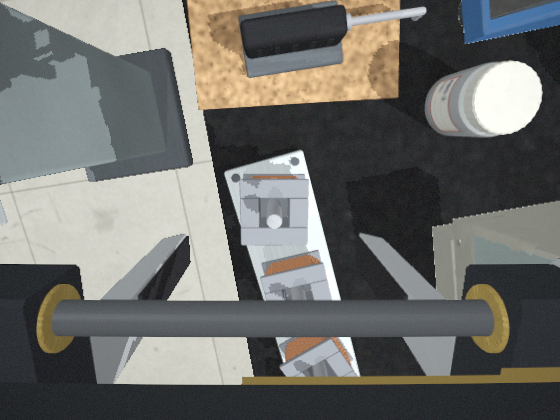

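The hook stands on the mat at (473,−36), handle top 45.4 mm. Bobbin 0 is aligned in the view at (274,212). I'll grip and lift it, then carry it to the tray.

```bash
python3 -m pendant '[[0,0,0,0.0005,0.001,-0.04,1],[0,0,0,0.0005,0.001,-0.08,1],[0,0,0,0.0005,0.001,-0.104,1],[0,0,0,0.0005,0.001,-0.104,1],[0,0,0,0.0005,0.001,-0.104,0]]'; python3 -m pendant '[[0,0,0,0,0,0,-1],[0,0,0,0,0,0,-1],[0,0,0,0,0,0,-1],[0,0,0,0,0,0,-1],[0,0,0,0,0,0,-1]]';  python3 -m pendant '[[0,0,0,0,0,0.03,-1],[0,0,0,0,0,0.06,-1],[0,0,0,0,0,0.085,-1],[0,0,0,0,0,0.085,-1]]'; python3 -m pendant '[[0,0,1.4,0,0.045,0,-1],[0,0,1.4,0.005,0.09,0,-1],[0,0,1.4,0.01,0.135,0,-1],[0,0,1.4,0.022,0.18,0,-1],[0,0,1.4,0.022,0.225,0,-1]]'; python3 -m pendant '[[0,0,0,0,0.045,0,-1],[0,0,0,0,0.09,0,-1],[0,0,0,0,0.135,0,-1],[0,0,0,0,0.18,0,-1],[0,0,0,0,0.225,0,-1]]';  python3 -m pendant '[[0,0,0,0,0.02,0,-1],[0,0,0,0,0.02,0,-1],[0,0,0,0,0.02,0,-1]]'; 
python3 - <<'E'
from h import *
snap('wrist','w10.png')
E
```

```text
time: 17.35
ee_pos: [437.0, -171.1, 32.8]
tool_rot: [-0.0, 0.758, 0.652, 0.0]
contact_force: [0.2, -0.2, 0.3]
finger_gap: 0.946
grip_force: 0.0
time: 17.85
ee_pos: [437.1, -171.1, 33.2]
tool_rot: [0.001, 0.758, 0.652, 0.0]
contact_force: [-0.3, 0.3, 2.8]
finger_gap: 0.567
grip_force: 30.0
time: 18.25
ee_pos: [439.0, -172.2, 120.6]
tool_rot: [0.003, 0.758, 0.652, 0.001]
contact_force: [0.2, -1.5, -0.0]
finger_gap: 0.571
grip_force: 30.0
time: 18.75
ee_pos: [459.2, 55.8, 116.4]
tool_rot: [-0.0, 0.708, 0.706, 0.0]
contact_force: [0.7, 1.3, 0.1]
finger_gap: 0.571
grip_force: 30.0
time: 19.25
ee_pos: [457.5, 280.6, 115.9]
tool_rot: [-0.0, 0.708, 0.706, -0.001]
contact_force: [0.9, 0.4, -1.6]
finger_gap: 0.572
grip_force: 30.0
time: 19.55
ee_pos: [457.7, 298.4, 116.1]
tool_rot: [-0.0, 0.708, 0.706, -0.002]
contact_force: [0.1, 0.5, -1.1]
finger_gap: 0.571
grip_force: 30.0
```

View pics/w10.png

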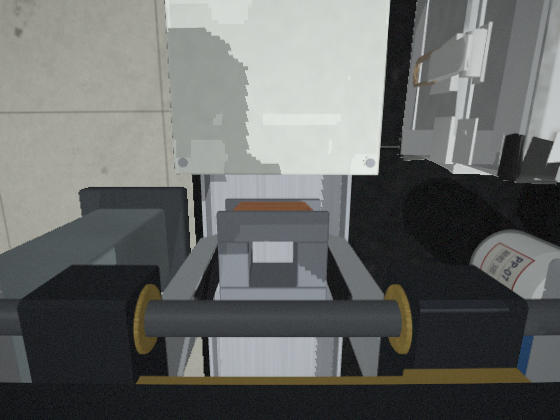

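The bobbin is held square (218–328, 200–290), over the tray just ahead of the unit front. Lower and release.

```bash
python3 -m pendant '[[0,0,0,0.001,0.002,-0.035,-1],[0,0,0,0.001,0.002,-0.07,-1],[0,0,0,0.001,0.002,-0.085,-1],[0,0,0,0.001,0.002,-0.093,-1],[0,0,0,0.001,0.002,-0.095,-1]]'; python3 -m pendant '[[0,0,0,0,0,0,-1],[0,0,0,0,0,0,0.45],[0,0,0,0,0,0,0.45],[0,0,0,0,0,0,0.45],[0,0,0,0,0,0,0.45]]';  python3 -m pendant '[[0,0,0,0,0,0.03,0.45],[0,0,0,0,0,0.06,0.45],[0,0,0,0,-0.02,0.1,1],[0,0,0,0,-0.05,0.12,1],[0,0,0,0,-0.1,0.12,1]]'
python3 - <<'E'
from h import *
snap('wrist');L=load('wrist');P=cloud(L)
m=(P[...,2]>40)&(P[...,2]<55)&(abs(P[...,0]-459)<50)&(P[...,1]>240)&(P[...,1]<334);print('bob',cv2.minAreaRect(P[m][:,:2].astype(np.float32)),np.median(P[m][:,2]))
E
```

```text
time: 20.1
ee_pos: [459.5, 299.6, 21.8]
tool_rot: [-0.0, 0.709, 0.705, -0.001]
contact_force: [0.9, -0.6, -0.7]
finger_gap: 0.575
grip_force: 30.0
time: 20.6
ee_pos: [460.0, 301.3, 23.1]
tool_rot: [0.0, 0.708, 0.706, 0.0]
contact_force: [0.8, 0.2, -0.6]
finger_gap: 0.727
grip_force: 0.0
time: 21.1
ee_pos: [462.7, 202.6, 146.3]
tool_rot: [0.002, 0.707, 0.707, 0.004]
contact_force: [0.5, -0.8, 0.0]
finger_gap: 0.944
grip_force: 0.0
bob ((459.7460632324219, 301.3943786621094), (54.201324462890625, 53.9625358581543), 0.04233253374695778) 46.676215844967516
```

Bobbin 0 lies in the tray at (460,301), top 46.7 mm. Next is bobbin 1 at (446,−248.4), yaw +5.3°.

```bash
python3 -m pendant '[[0,0,0.9,0,-0.045,0,1],[0,0,0.9,0,-0.09,0,1],[0,0,0.9,0,-0.135,0,1],[0,0,0.9,0,-0.18,0,1],[0,0,0.9,0,-0.225,0,1]]' >/dev/null; python3 -m pendant '[[0,0,0,-0.004,-0.045,0,1],[0,0,0,-0.008,-0.09,0,1],[0,0,0,-0.014,-0.135,0,1],[0,0,0,-0.014,-0.18,0,1],[0,0,0,-0.014,-0.225,0,1]]' >/dev/null;python3 -m pendant '[[0,0,0,0,0,0,1],[0,0,0,0,0,0,1],[0,0,0,0,0,0,1]]'
python3 - <<'E'
from h import *
s=r.sense();print(s['ee_pos'],s['joint_pos'].round(2));from scipy.spatial.transform import Rotation as R
q=s['tool_rot'];M=R.from_quat([q[1],q[2],q[3],q[0]]).as_matrix();print('closing yaw',np.degrees(np.arctan2(M[1,1],M[0,1])))
snap('wrist')
L=load('wrist');P=cloud(L)
m=(P[...,2]>52)&(P[...,2]<66)&(abs(P[...,0]-446)<33)&(abs(P[...,1]+248)<36)
n,l,st,_=cv2.connectedComponentsWithStats(m.astype(np.uint8));m=l==1+np.argmax(st[1:,4]);print(cv2.minAreaRect(P[m][:,:2].astype(np.float32)))
E
```

```text
time: 22.45
ee_pos: [445.3, -247.6, 142.3]
tool_rot: [-0.001, 0.674, 0.739, 0.0]
contact_force: [-0.1, -0.2, 0.0]
finger_gap: 0.999
grip_force: 0.0
[ 445.3320912  -247.62729541  142.29970028] [-0.64  0.22  1.74  0.    1.18 -0.74]
closing yaw 5.251387947443409
((446.0893249511719, -248.59568786621094), (54.000389099121094, 54.414119720458984), 5.321174144744873)
```

```bash
python3 -m pendant '[[0,0,0,0.0005,-0.001,-0.04,1],[0,0,0,0.0005,-0.001,-0.08,1],[0,0,0,0.0005,-0.001,-0.109,1],[0,0,0,0.0005,-0.001,-0.109,1],[0,0,0,0.0005,-0.001,-0.109,0]]'; python3 -m pendant '[[0,0,0,0,0,0,-1],[0,0,0,0,0,0,-1],[0,0,0,0,0,0,-1],[0,0,0,0,0,0,-1],[0,0,0,0,0,0,-1]]';  python3 -m pendant '[[0,0,0,0,0,0.03,-1],[0,0,0,0,0,0.06,-1],[0,0,0,0,0,0.085,-1],[0,0,0,0,0,0.085,-1]]'; python3 -m pendant '[[0,0,-0.9,0,0.045,0,-1],[0,0,-0.9,0.004,0.09,0,-1],[0,0,-0.9,0.008,0.135,0,-1],[0,0,-0.9,0.013,0.18,0,-1],[0,0,-0.9,0.013,0.225,0,-1]]'>/dev/null; python3 -m pendant '[[0,0,0,0,0.045,0,-1],[0,0,0,0,0.09,0,-1],[0,0,0,0,0.135,0,-1],[0,0,0,0,0.18,0,-1],[0,0,0,0,0.225,0,-1]]' >/dev/null;  python3 -m pendant '[[0,0,0,0,0.035,0,-1],[0,0,0,0,0.035,0,-1],[0,0,0,0,0.035,0,-1]]'; 
python3 - <<'E'
from h import *
snap('wrist');L=load('wrist');P=cloud(L);s=r.sense();p=s['ee_pos'];print(p)
m=(P[...,2]>p[2]+15)&(P[...,2]<p[2]+40)&(abs(P[...,0]-459)<26)&(P[...,1]>p[1]-20)&(P[...,1]<p[1]+60);print('held',P[m].min(0).round(1),P[m].max(0).round(1),np.median(P[m],0).round(1))
E
```

```text
time: 23.0
ee_pos: [446.6, -248.9, 34.0]
tool_rot: [-0.0, 0.674, 0.739, 0.0]
contact_force: [-1.1, -0.5, 0.4]
finger_gap: 0.948
grip_force: 0.0
time: 23.5
ee_pos: [446.6, -250.2, 34.2]
tool_rot: [0.001, 0.674, 0.739, 0.0]
contact_force: [-0.2, 0.5, 2.8]
finger_gap: 0.571
grip_force: 30.0
time: 23.9
ee_pos: [448.3, -251.5, 121.7]
tool_rot: [0.004, 0.674, 0.739, 0.0]
contact_force: [-0.6, -0.5, -0.7]
finger_gap: 0.572
grip_force: 30.0
time: 25.2
ee_pos: [458.1, 235.0, 117.1]
tool_rot: [-0.0, 0.707, 0.707, -0.001]
contact_force: [-0.0, 0.6, -0.3]
finger_gap: 0.574
grip_force: 30.0
[458.29535    234.20782629 117.35702546]
held [433.  215.3 132.4] [485.  264.5 157.3] [460.5 242.4 141.6]
```

```bash
python3 -m pendant '[[0,0,0,0.001,0.002,-0.035,-1],[0,0,0,0.001,0.002,-0.07,-1],[0,0,0,0.001,0.002,-0.085,-1],[0,0,0,0.001,0.002,-0.093,-1],[0,0,0,0.001,0.002,-0.095,-1]]'; python3 -m pendant '[[0,0,0,0,0,0,-1],[0,0,0,0,0,0,0.45],[0,0,0,0,0,0,0.45],[0,0,0,0,0,0,0.45],[0,0,0,0,0,0,0.45]]';  python3 -m pendant '[[0,0,0,0,0,0.03,0.45],[0,0,0,0,0,0.06,0.45],[0,0,0,0,-0.02,0.1,1],[0,0,0,0,-0.05,0.12,1],[0,0,0,0,-0.1,0.12,1]]'
python3 - <<'E'
from h import *
snap('wrist');L=load('wrist');P=cloud(L)
m=(P[...,2]>40)&(P[...,2]<55)&(abs(P[...,0]-459)<50)&(P[...,1]>190)&(P[...,1]<270);print('bob',cv2.minAreaRect(P[m][:,:2].astype(np.float32)),np.median(P[m][:,2]))
E
python3 -m pendant '[[0,0,1.4,0,-0.045,0,1],[0,0,2.8,0,-0.09,0,1],[0,0,4.1,0,-0.135,0,1],[0,0,4.1,0,-0.18,0,1],[0,0,4.1,0,-0.225,0,1]]' >/dev/null; python3 -m pendant '[[0,0,0,0,-0.045,0,1],[0,0,0,0,-0.09,0,1],[0,0,0,-0.003,-0.135,0,1],[0,0,0,-0.003,-0.18,0,1],[0,0,0,-0.003,-0.225,0,1]]' >/dev/null;python3 -m pendant '[[0,0,0,0,-0.01,0,1],[0,0,0,0,-0.01,0,1],[0,0,0,0,-0.01,0,1]]'
python3 - <<'E'
from h import *
s=r.sense();print(s['ee_pos'],s['joint_pos'].round(2));from scipy.spatial.transform import Rotation as R
q=s['tool_rot'];M=R.from_quat([q[1],q[2],q[3],q[0]]).as_matrix();print('closing yaw',np.degrees(np.arctan2(M[1,1],M[0,1])))
snap('wrist')
L=load('wrist');P=cloud(L)
m=(P[...,2]>52)&(P[...,2]<66)&(abs(P[...,0]-455.5)<36)&(abs(P[...,1]+326)<38)
n,l,st,_=cv2.connectedComponentsWithStats(m.astype(np.uint8));m=l==1+np.argmax(st[1:,4]);print(cv2.minAreaRect(P[m][:,:2].astype(np.float32)))
E
```

```text
time: 25.75
ee_pos: [459.9, 235.7, 22.8]
tool_rot: [-0.0, 0.709, 0.705, -0.001]
contact_force: [0.1, -0.3, -0.4]
finger_gap: 0.571
grip_force: 30.0
time: 26.25
ee_pos: [460.5, 237.3, 24.1]
tool_rot: [0.0, 0.708, 0.706, 0.0]
contact_force: [-0.2, 1.1, 0.4]
finger_gap: 0.725
grip_force: 0.0
time: 26.75
ee_pos: [463.2, 138.2, 147.3]
tool_rot: [0.002, 0.707, 0.707, 0.004]
contact_force: [0.1, -0.7, -0.4]
finger_gap: 0.94
grip_force: 0.0
bob ((460.27685546875, 239.12124633789062), (54.834007263183594, 54.08506393432617), 89.49799346923828) 46.69676112806181
time: 28.1
ee_pos: [456.9, -321.5, 143.2]
tool_rot: [-0.001, 0.542, 0.841, 0.001]
contact_force: [0.3, 0.5, 0.4]
finger_gap: 0.997
grip_force: 0.0
[ 456.90628171 -321.47972088  143.23234603] [-0.74  0.29  1.64  0.    1.21 -1.16]
closing yaw 24.427270663907247
((455.50164794921875, -325.88079833984375), (54.073394775390625, 54.71498107910156), 24.65052032470703)
```

Bobbin 1 is in place at (460,239). Now I grip bobbin 2 and bring it over.

```bash
python3 -m pendant '[[0,0,0,-0.001,-0.004,-0.04,1],[0,0,0,-0.001,-0.004,-0.08,1],[0,0,0,-0.001,-0.004,-0.109,1],[0,0,0,-0.001,-0.004,-0.109,1],[0,0,0,-0.001,-0.004,-0.109,0]]'; python3 -m pendant '[[0,0,0,0,0,0,-1],[0,0,0,0,0,0,-1],[0,0,0,0,0,0,-1],[0,0,0,0,0,0,-1],[0,0,0,0,0,0,-1]]';  python3 -m pendant '[[0,0,0,0,0,0.03,-1],[0,0,0,0,0,0.06,-1],[0,0,0,0,0,0.085,-1],[0,0,0,0,0,0.085,-1]]'; python3 -m pendant '[[0,0,-1.3,0,0.045,0,-1],[0,0,-2.6,0,0.09,0,-1],[0,0,-3.9,0,0.135,0,-1],[0,0,-4.1,0.003,0.18,0,-1],[0,0,-4.1,0.003,0.225,0,-1]]'>/dev/null; python3 -m pendant '[[0,0,0,0,0.045,0,-1],[0,0,0,0,0.09,0,-1],[0,0,0,0,0.135,0,-1],[0,0,0,0,0.18,0,-1],[0,0,0,0,0.225,0,-1]]' >/dev/null;  python3 -m pendant '[[0,0,0,0,0.045,0,-1],[0,0,0,0,0.05,0,-1],[0,0,0,0,0.05,0,-1],[0,0,0,0,0.05,0,-1]]'; 
python3 - <<'E'
from h import *
snap('wrist');L=load('wrist');P=cloud(L);s=r.sense();p=s['ee_pos'];print(p)
m=(P[...,2]>p[2]+15)&(P[...,2]<p[2]+40)&(abs(P[...,0]-459)<26)&(P[...,1]>p[1]-20)&(P[...,1]<p[1]+60);print('held',P[m].min(0).round(1),P[m].max(0).round(1),np.median(P[m],0).round(1))
E
```

```text
time: 28.65
ee_pos: [456.6, -325.7, 35.1]
tool_rot: [-0.0, 0.541, 0.841, 0.0]
contact_force: [-0.2, -0.8, 0.1]
finger_gap: 0.946
grip_force: 0.0
time: 29.15
ee_pos: [456.5, -327.2, 35.3]
tool_rot: [0.001, 0.542, 0.841, 0.0]
contact_force: [0.6, 0.6, 4.0]
finger_gap: 0.574
grip_force: 30.0
time: 29.55
ee_pos: [458.1, -328.7, 123.0]
tool_rot: [0.004, 0.542, 0.841, -0.001]
contact_force: [-0.3, 0.6, -1.4]
finger_gap: 0.573
grip_force: 30.0
time: 30.95
ee_pos: [458.6, 172.0, 118.7]
tool_rot: [-0.0, 0.708, 0.706, -0.001]
contact_force: [-0.3, -0.4, 0.1]
finger_gap: 0.573
grip_force: 30.0
[458.83029234 171.72278331 118.94438019]
held [433.  151.8 134. ] [484.9 200.9 158.8] [460.5 178.9 142.2]
```

```bash
python3 -m pendant '[[0,0,0,0,0.002,-0.035,-1],[0,0,0,0,0.002,-0.07,-1],[0,0,0,0,0.002,-0.085,-1],[0,0,0,0,0.002,-0.093,-1],[0,0,0,0,0.002,-0.095,-1]]'; python3 -m pendant '[[0,0,0,0,0,0,-1],[0,0,0,0,0,0,0.45],[0,0,0,0,0,0,0.45],[0,0,0,0,0,0,0.45],[0,0,0,0,0,0,0.45]]';  python3 -m pendant '[[0,0,0,0,0,0.03,0.45],[0,0,0,0,0,0.06,0.45],[0,0,0,0,-0.02,0.1,1],[0,0,0,0,-0.05,0.12,1],[0,0,0,0,-0.1,0.12,1]]'
python3 - <<'E'
from h import *
snap('wrist');L=load('wrist');P=cloud(L)
m=(P[...,2]>40)&(P[...,2]<55)&(abs(P[...,0]-459)<50)&(P[...,1]>130)&(P[...,1]<208);print('bob',cv2.minAreaRect(P[m][:,:2].astype(np.float32)),np.median(P[m][:,2]))
E
python3 -m pendant '[[0,0,-1,0,-0.045,0,1],[0,0,-1,0,-0.09,0,1],[0,0,-1,0,-0.135,0,1],[0,0,-1,0,-0.18,0,1],[0,0,-1,0,-0.225,0,1]]' >/dev/null; python3 -m pendant '[[0,0,0,0,-0.045,0,1],[0,0,0,0,-0.09,0,1],[0,0,0,0.006,-0.135,0,1],[0,0,0,0.006,-0.18,0,1],[0,0,0,0.006,-0.225,0,1]]' >/dev/null;python3 -m pendant '[[0,0,0,0,-0.025,0,1],[0,0,0,0,-0.025,0,1],[0,0,0,0,-0.025,0,1]]'
python3 - <<'E'
from h import *
s=r.sense();print(s['ee_pos'],s['joint_pos'].round(2));from scipy.spatial.transform import Rotation as R
q=s['tool_rot'];M=R.from_quat([q[1],q[2],q[3],q[0]]).as_matrix();print('closing yaw',np.degrees(np.arctan2(M[1,1],M[0,1])))
snap('wrist')
L=load('wrist');P=cloud(L)
m=(P[...,2]>52)&(P[...,2]<66)&(abs(P[...,0]-464.7)<36)&(abs(P[...,1]+403)<38)
n,l,st,_=cv2.connectedComponentsWithStats(m.astype(np.uint8));m=l==1+np.argmax(st[1:,4]);print(cv2.minAreaRect(P[m][:,:2].astype(np.float32)))
E
```

```text
time: 31.5
ee_pos: [459.0, 173.8, 23.9]
tool_rot: [-0.0, 0.709, 0.705, -0.001]
contact_force: [0.1, 0.6, -0.7]
finger_gap: 0.576
grip_force: 30.0
time: 32.0
ee_pos: [459.5, 175.2, 25.1]
tool_rot: [0.0, 0.708, 0.706, 0.0]
contact_force: [-0.5, 0.1, -0.1]
finger_gap: 0.725
grip_force: 0.0
time: 32.5
ee_pos: [462.2, 75.8, 148.2]
tool_rot: [0.003, 0.707, 0.707, 0.003]
contact_force: [1.4, 0.1, -0.6]
finger_gap: 0.947
grip_force: 0.0
bob ((459.3161315917969, 176.53782653808594), (54.48059844970703, 54.26786422729492), 89.36685943603516) 46.677424888732645
time: 33.85
ee_pos: [464.9, -399.3, 144.0]
tool_rot: [-0.001, 0.744, 0.668, 0.0]
contact_force: [0.2, 0.6, -0.7]
finger_gap: 0.999
grip_force: 0.0
[ 464.86264505 -399.30146979  143.9739162 ] [-0.82  0.37  1.52  0.    1.25 -0.72]
closing yaw -6.231567744360728
((464.83282470703125, -402.87359619140625), (53.6949348449707, 53.98837661743164), 83.59860229492188)
```

Bobbin 2 is in at (459,176.5). Now bobbin 3.

```bash
python3 -m pendant '[[0,0,0,0,-0.0035,-0.04,1],[0,0,0,0,-0.0035,-0.08,1],[0,0,0,0,-0.0035,-0.110,1],[0,0,0,0,-0.0035,-0.110,1],[0,0,0,0,-0.0035,-0.110,0]]'; python3 -m pendant '[[0,0,0,0,0,0,-1],[0,0,0,0,0,0,-1],[0,0,0,0,0,0,-1],[0,0,0,0,0,0,-1],[0,0,0,0,0,0,-1]]';  python3 -m pendant '[[0,0,0,0,0,0.03,-1],[0,0,0,0,0,0.06,-1],[0,0,0,0,0,0.085,-1],[0,0,0,0,0,0.085,-1]]'; python3 -m pendant '[[0,0,1,0,0.045,0,-1],[0,0,1,0,0.09,0,-1],[0,0,1,0,0.135,0,-1],[0,0,1,-0.006,0.18,0,-1],[0,0,1,-0.006,0.225,0,-1]]'>/dev/null; python3 -m pendant '[[0,0,0,0,0.045,0,-1],[0,0,0,0,0.09,0,-1],[0,0,0,0,0.135,0,-1],[0,0,0,0,0.18,0,-1],[0,0,0,0,0.225,0,-1]]' >/dev/null;  python3 -m pendant '[[0,0,0,0,0.045,0,-1],[0,0,0,0,0.066,0,-1],[0,0,0,0,0.066,0,-1],[0,0,0,0,0.066,0,-1]]'; 
python3 - <<'E'
from h import *
snap('wrist');L=load('wrist');P=cloud(L);s=r.sense();p=s['ee_pos'];print(p)
m=(P[...,2]>p[2]+15)&(P[...,2]<p[2]+40)&(abs(P[...,0]-459)<26)&(P[...,1]>p[1]-20)&(P[...,1]<p[1]+60);print('held',P[m].min(0).round(1),P[m].max(0).round(1),np.median(P[m],0).round(1))
E
```

```text
time: 34.4
ee_pos: [465.6, -402.2, 35.1]
tool_rot: [-0.0, 0.744, 0.669, 0.0]
contact_force: [0.7, -1.3, -0.3]
finger_gap: 0.949
grip_force: 0.0
time: 34.9
ee_pos: [465.5, -403.7, 35.3]
tool_rot: [0.001, 0.744, 0.668, 0.0]
contact_force: [-0.8, 0.4, 3.1]
finger_gap: 0.574
grip_force: 30.0
time: 35.3
ee_pos: [467.0, -405.4, 123.3]
tool_rot: [0.004, 0.744, 0.668, 0.0]
contact_force: [0.0, -0.1, -0.9]
finger_gap: 0.573
grip_force: 30.0
time: 36.7
ee_pos: [458.4, 112.3, 118.6]
tool_rot: [-0.0, 0.708, 0.707, -0.001]
contact_force: [0.4, 0.2, -0.6]
finger_gap: 0.568
grip_force: 30.0
[458.62393302 111.80826884 118.76524785]
held [433.   92.2 133.8] [485.  140.5 158.8] [460.8 119.  142. ]
```

```bash
python3 -m pendant '[[0,0,0,0,0.001,-0.035,-1],[0,0,0,0,0.001,-0.07,-1],[0,0,0,0,0.001,-0.085,-1],[0,0,0,0,0.001,-0.093,-1],[0,0,0,0,0.001,-0.095,-1]]'; python3 -m pendant '[[0,0,0,0,0,0,-1],[0,0,0,0,0,0,0.45],[0,0,0,0,0,0,0.45],[0,0,0,0,0,0,0.45],[0,0,0,0,0,0,0.45]]';  python3 -m pendant '[[0,0,0,0,0,0.03,0.45],[0,0,0,0,0,0.06,0.45],[0,0,0,0,-0.02,0.1,0.45],[0,0,0,0,-0.05,0.12,0],[0,0,0,0,-0.09,0.12,-1]]'; python3 -m pendant '[[0,0,0,0,0,0,-1],[0,0,0,0,0,0,-1],[0,0,0,0,0,0,-1],[0,0,0,0,0,0,-1],[0,0,0,0,0,0,-1]]'
python3 - <<'E'
from h import *
s=r.sense();print(s['ee_pos'])
snap('wrist','w11.png');L=load('wrist');P=cloud(L)
m=(P[...,2]>40)&(P[...,2]<55)&(abs(P[...,0]-459)<50)&(P[...,1]>82)&(P[...,1]<148);print('bob',cv2.minAreaRect(P[m][:,:2].astype(np.float32)),np.median(P[m][:,2]))
m=(abs(P[...,0]-459)<60)&(P[...,2]>68)&(P[...,2]<76)&(P[...,1]>50)&(P[...,1]<150);print('panel',P[m].min(0).round(1),P[m].max(0).round(1))
m=(P[...,2]>40)&(P[...,2]<52)&(P[...,0]>400)&(P[...,0]<540)&(abs(P[...,1]+35)<40);print('handle',cv2.minAreaRect(P[m][:,:2].astype(np.float32)) if m.any() else 0)
E
```

```text
time: 37.25
ee_pos: [458.9, 112.4, 23.8]
tool_rot: [-0.0, 0.709, 0.705, -0.001]
contact_force: [0.7, -0.1, -0.1]
finger_gap: 0.572
grip_force: 30.0
time: 37.75
ee_pos: [459.6, 113.7, 25.1]
tool_rot: [0.0, 0.708, 0.706, 0.0]
contact_force: [0.6, -0.1, -0.1]
finger_gap: 0.725
grip_force: 0.0
time: 38.25
ee_pos: [461.8, 23.5, 148.2]
tool_rot: [0.003, 0.707, 0.707, 0.003]
contact_force: [0.6, -0.0, 0.1]
finger_gap: 0.59
grip_force: 0.0
time: 38.75
ee_pos: [459.0, 24.5, 144.3]
tool_rot: [-0.0, 0.708, 0.707, -0.0]
contact_force: [0.2, 0.5, 0.4]
finger_gap: 0.166
grip_force: 0.0
[459.01948001  24.49213714 144.28113536]
bob ((459.3094177246094, 113.99789428710938), (53.41725158691406, 54.27956008911133), 89.7630844116211) 46.725290630893625
panel [399.2  74.4  68.1] [519.   80.5  74.9]
handle ((477.6517333984375, -34.79984664916992), (22.168560028076172, 67.3821792602539), 89.97486877441406)
```

View pics/w11.png

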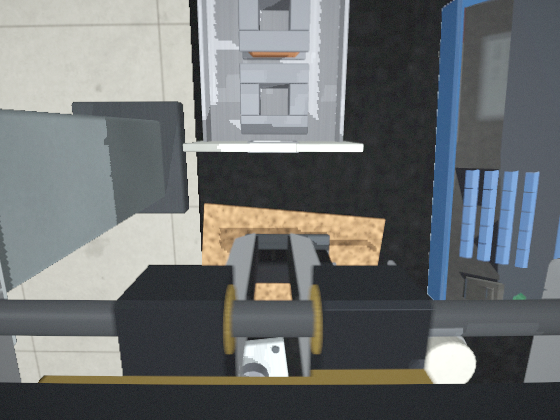

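All four bobbins lie in the tray (bobbin 3 at (459,114), rows 85–135 in the picture), and the hook stands on its mat below. Now I push the tray home with closed fingers.

```bash
python3 -m pendant '[[0,0,0,0,0.018,0,-1],[0,0,0,0,0.018,-0.04,-1],[0,0,0,0,0.018,-0.08,-1],[0,0,0,0,0.018,-0.094,-1],[0,0,0,0,0.018,-0.094,-1]]'; python3 -m pendant '[[0,0,0,0,0.01,0,-1],[0,0,0,0,0.022,0,-1],[0,0,0,0,0.034,0,-1],[0,0,0,0,0.047,0,-1],[0,0,0,0,0.06,0,-1]]'; for i in 1 2; do python3 -m pendant '[[0,0,0,0,0.015,0,-1],[0,0,0,0,0.03,0,-1],[0,0,0,0,0.045,0,-1],[0,0,0,0,0.06,0,-1],[0,0,0,0,0.075,0,-1]]'; done; python3 -m pendant '[[0,0,0,0,0.015,0,-1],[0,0,0,0,0.03,0,-1],[0,0,0,0,0.045,0,-1],[0,0,0,0,0.055,0,-1],[0,0,0,0,0.055,0,-1]]'
python3 - <<'E'
from h import *
s=r.sense();print(s['ee_pos'],s['contact_force'])
E
```

```text
time: 39.3
ee_pos: [457.0, 42.2, 48.4]
tool_rot: [-0.002, 0.708, 0.706, -0.002]
contact_force: [0.2, -0.4, 0.1]
finger_gap: 0.007
grip_force: 0.0
time: 39.8
ee_pos: [460.4, 102.8, 51.6]
tool_rot: [0.001, 0.708, 0.706, 0.001]
contact_force: [1.1, -2.0, 0.3]
finger_gap: 0.005
grip_force: 1.1
time: 40.3
ee_pos: [459.9, 178.0, 51.1]
tool_rot: [0.001, 0.708, 0.706, 0.001]
contact_force: [1.1, -2.7, 0.8]
finger_gap: 0.003
grip_force: 1.2
time: 40.8
ee_pos: [459.0, 252.7, 50.5]
tool_rot: [-0.0, 0.708, 0.706, -0.0]
contact_force: [1.3, -2.8, 0.7]
finger_gap: 0.001
grip_force: 1.2
time: 41.3
ee_pos: [458.7, 308.4, 50.3]
tool_rot: [-0.001, 0.708, 0.706, 0.0]
contact_force: [-0.1, -0.1, 0.5]
finger_gap: 0.003
grip_force: 0.0
[458.72397304 308.40371573  50.31626497] [-0.11878891 -0.07847308  0.45828915]
```

```bash
python3 -m pendant '[[0,0,0,0,0.004,0,-1],[0,0,0,0,0.008,0,-1],[0,0,0,0,0.011,0,-1],[0,0,0,0,0.014,0,-1],[0,0,0,0,0.014,0,-1]]'; python3 -m pendant '[[0,0,0,0,0.002,0,-1],[0,0,0,0,0.004,0,-1],[0,0,0,0,0.004,0,-1],[0,0,0,0,0.004,0,-1]]'
```

```text
time: 41.8
ee_pos: [458.4, 320.1, 50.2]
tool_rot: [-0.0, 0.708, 0.706, -0.001]
contact_force: [-2.2, -1.8, -0.6]
finger_gap: 0.006
grip_force: 1.1
time: 42.2
ee_pos: [458.4, 320.1, 50.3]
tool_rot: [0.002, 0.708, 0.707, -0.004]
contact_force: [-1.0, -11.6, 2.2]
finger_gap: 0.005
grip_force: 5.9
```

Force rises to 11.6 N at y≈320, so the tray is at its end. Back off, lift, and look at the drawer and the hook.

```bash
python3 -m pendant '[[0,0,0,0,-0.02,0,-1],[0,0,0,0,-0.05,0.01,-1],[0,0,0,0,-0.08,0.06,-1],[0,0,0,0,-0.12,0.11,-1],[0,0,0,0,-0.16,0.16,-1]]'; python3 -m pendant '[[0,0,0,0,-0.03,0.04,-1],[0,0,0,0,-0.03,0.08,-1],[0,0,0,0,-0.03,0.1,-1],[0,0,0,0,-0.03,0.1,-1]]' >/dev/null
python3 - <<'E'
from h import *
s=r.sense();print(s['ee_pos'])
snap('wrist');L=load('wrist');P=cloud(L)
m=(abs(P[...,0]-459)<60)&(P[...,2]>60)&(P[...,2]<74)&(P[...,1]>300)&(P[...,1]<340);print('panel',P[m].min(0).round(1),np.percentile(P[m][:,1],[5,50,95]).round(1))
m=(P[...,2]>40)&(P[...,2]<52)&(P[...,0]>390)&(P[...,0]<560)&(abs(P[...,1]+35)<70);print('handle',cv2.minAreaRect(P[m][:,:2].astype(np.float32)) if m.any() else 0)
a=L['im'];snap('scene');S=load('scene');b=cv2.resize(S['im'][140:290,230:430],(560,420),interpolation=cv2.INTER_CUBIC)
o=np.hstack([a,b])[:,:,::-1];cv2.imwrite('pics/w12.png',cv2.resize(o,(800,300)))
for n in('scene','side'):
    snap(n);L=load(n);P=cloud(L)
    m=(P[...,2]>38)&(P[...,2]<52)&(P[...,0]>390)&(P[...,0]<580)&(abs(P[...,1]+35)<80);print(n,'handle',cv2.minAreaRect(P[m][:,:2].astype(np.float32)) if m.sum()>3 else 0)
E
```

```text
time: 42.7
ee_pos: [460.0, 186.8, 184.1]
tool_rot: [0.0, 0.708, 0.706, 0.001]
contact_force: [1.2, 0.8, 0.1]
finger_gap: 0.003
grip_force: 0.0
[461.93963491 157.69458832 286.01306551]
panel [399.4 327.7  60. ] [328.5 330.5 334.9]
handle 0
scene handle ((511.93182373046875, -57.324256896972656), (44.85953903198242, 167.5770263671875), 64.68614196777344)
side handle ((499.8431396484375, -36.91841506958008), (132.6414337158203, 30.788572311401367), 2.3544564247131348)
```

View pics/w12.png

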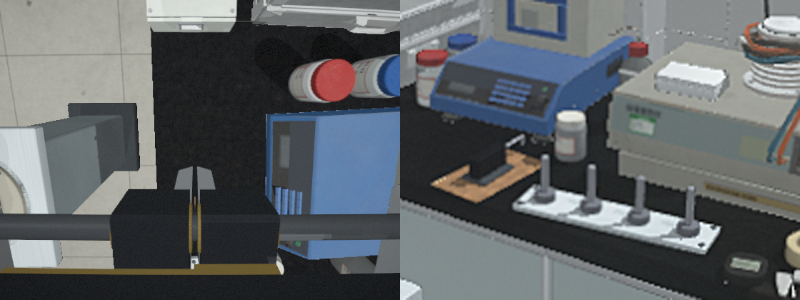

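The tray is shut (panel outer face at y≈328), all posts are empty, and the hook still stands on the mat (crop at 490,165). A final overhead check of the hook's exact place, in case it was knocked.

```bash
python3 -m pendant '[[0,0,0,-0.01,-0.05,0,0],[0,0,0,-0.02,-0.1,0,0],[0,0,0,-0.03,-0.15,0,1],[0,0,0,-0.03,-0.2,0,1],[0,0,0,-0.03,-0.25,0,1]]' >/dev/null; python3 -m pendant '[[0,0,0,0,-0.04,0,1],[0,0,0,0,-0.04,0,1],[0,0,0,0,-0.04,0,1]]'
python3 - <<'E'
from h import *
snap('wrist');L=load('wrist');P=cloud(L)
m=(P[...,2]>38)&(P[...,2]<52)&(P[...,0]>390)&(P[...,0]<560)&(abs(P[...,1]+35)<60)
n,l,st,_=cv2.connectedComponentsWithStats(m.astype(np.uint8));m=l==1+np.argmax(st[1:,4]);c=cv2.minAreaRect(P[m][:,:2].astype(np.float32));print('handle',c,np.percentile(P[m][:,2],[5,50,95]).round(1))
im=L['im'].astype(int);cork=(im[...,0]>130)&(im[...,0]-im[...,2]>40)&(abs(P[...,2]-3)<8)&(P[...,0]>360)&(P[...,0]<600)&(abs(P[...,1]+40)<90)
print('mat',cv2.minAreaRect(P[cork][:,:2].astype(np.float32)))
S=load('scene')
for n in('scene','side'):
  Q=cloud(load(n))
  for nm,x,y,rr,z0,z1 in(('jar2',600,-125,45,60,85),('jar0',662,222,45,85,110),('tape',520,-565,60,17,32),('watch',412,-518,60,12,26)):
    k=(np.hypot(Q[...,0]-x,Q[...,1]-y)<rr)&(Q[...,2]>z0)&(Q[...,2]<z1)
    if k.sum()>3: print(n,nm,k.sum(),Q[k].mean(0).round(0))
E
```

```text
time: 44.1
ee_pos: [428.7, -129.9, 280.5]
tool_rot: [-0.002, 0.709, 0.705, -0.0]
contact_force: [-0.9, 0.9, -0.8]
finger_gap: 0.65
grip_force: 0.0
handle ((474.6594543457031, -35.856346130371094), (21.91417121887207, 83.54837799072266), 89.69669342041016) [42.7 45.4 46.9]
mat ((476.2112731933594, -37.449737548828125), (100.61659240722656, 180.6402587890625), 84.84547424316406)
scene jar2 116 [ 602. -114.   69.]
scene jar0 125 [664. 228.  96.]
scene tape 283 [ 507. -582.   22.]
scene watch 253 [ 412. -516.   16.]
side jar2 84 [ 606. -111.   73.]
side jar0 118 [670. 227.  99.]
side tape 334 [ 511. -583.   24.]
side watch 296 [ 416. -518.   19.]
```

The hook is 2 mm from the mat's centre and upright, the tray is shut, and the arm is clear. Handing in.

```bash
python3 - <<'E'
from h import *
print(order.job_done())
E
```

```text
the job is handed in; nothing more can be done
None
```

The job is handed in: the tray was drawn out with the hook and is pushed home with all four bobbins in it, the hook stands upright on its mat, and the arm never came near the bystanders; no verdict was returned.

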